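# Put the bleach away in the child-safe sink cupboard

## Robot

A 6-joint arm with a two-finger parallel gripper is mounted at the origin on the work surface. World frame = base frame: x ahead of the robot, y to its left, z up, the work surface at z = 0. Lengths are in m, angles in rad, forces in N, time in s.
With the tool pointing down it reaches from about 0.35 to 0.975 m from the base axis. Payload 17.4 kg.
Tool frame: the origin (TCP) lies at the very end of the fingers, on their centre line; the grasp point (between the pads) lies 19 mm behind it; z points along the fingers, y is the direction in which the jaws open and shut (so a half turn about z gives the same grasp; the last joint's range is limited). The gripper opens to 85 mm and grips with 20 to 120 N. Pads are 22 mm wide; open, the fingers measure 114 mm over their backs; the gripper's body (76 mm by 85 mm) begins 54 mm behind the grasp point. The pads swing forward as they close: fully open they stand 13 mm farther back than shut.
Start: joints at [-1.247, 0.116, 1.442, -0, 1.584, -0.038], TCP at [0.239, -0.631, 0.231] pointing down, gripper open.
Joint ranges: [-2.83, 2.83], [-0.83, 2.19], [0.07, 2.5], [-1.14, 4.28], [0.01, 3], [-2.97, 2.97]. Speed limits (rad/s): [1.89, 1.89, 2.22, 3.14, 3.14, 3.14].

## Interface

Orientations are given as a unit quaternion [w, x, y, z].
In Python, from plant import arm gives the robot as it stands.
- The arm moves only by the tool send_rows, never from a script. Its argument "commands" is a list of rows, each a list of 4 numbers: the shift along the tool's x, y, z in units of 0.4 m (1.0 is 0.4 m), then the turn about the tool's z in units of 0.5 rad (1.0 is 0.5 rad). In form: [[x, y, z, twist], ...]. A call has exactly 10 rows; each row shifts and turns the commanded pose from where the row before left it, along the tool's axes as they then stand; what a row does not reach is not made up. A row lasts 1/8 s, in which the tool goes at most 62.5 mm and 10.7 degrees, less where a joint would pass 70% of its speed; a pose out of reach is approached as far as the arm can. A call with a number of a shift or a turn outside -1 to 1 is refused whole. A call with a gripper value outside its range is refused whole. "hand" is the opening, from 0 (shut) to 1 (fully open), set as the call begins (left out, the last holds). The fingers move at their own pace and stop on an object; the grip force is fixed at half the most. Time passes only in rows, so rows that do not move let the fingers close, or fill a call up. It gives the time, the measured TCP pose, the force and the opening at its end, in the units of the state.
- arm.sense(): the state, without advancing time (a new reading comes with each control period).
- arm.camera(name): name is "scene" or "top" or "wrist"; returns a dict with "frame" (400x640x3 uint8, blue, green, red), "depth" (400x640 float32, m along the optical axis (not along the pixel's ray), 0 where there is no reading), "camera_matrix" (3x3 intrinsics, pixels), "k1" (the pictures are not rectified: a ray, as slopes to the right and down, at radius r is drawn at 1 + k1 r^2 times it, then the intrinsics apply), "camera_from_world" (4x4, takes a point from world to camera coordinates). Camera axes: x right, y up, looking along -z (the intrinsics and any distortion apply to the point x, -y, -z); pixel columns grow to the right and rows downward; lengths in m; the calibration is good to about 2 mm. A picture is of the moment at which its call begins.
- arm.close_job(): hands the job in, once; it reports no verdict.
The state is a dict: "t": time; "qpos": joint angles; "joint_vel": joint speeds; "tau": joint torques, N m; "tcp_pos": TCP position; "ee_rot": TCP orientation; "contact_force": force on the tool from outside, world axes, zero at the start; "torque": the same for the moment, N m; "width": finger opening in m.
Only numpy, scipy, OpenCV 4.12 (cv2) and the standard library are available. Lean on these libraries where they do the work, as an engineer would, in place of code of your own. Each camera call takes 0.05 s, during which the arm holds its last target. There are 200 camera calls.

## Task

Open the little child-safe cupboard and stand the blue bleach bottle upright in the rack on the inside of its door. The door comes open only a few finger widths before a hidden safety catch holds it: let go of the handle, feel for the catch through the gap at the top, press it down and pull the door on past it. Set the bottle down gently, do not knock over or shove the things on the drainboard, and leave the door standing wide open, as more bottles are to follow.

Things in the scene. Friction and masses are not known exactly. Their poses are not given: they have to be found in the camera images.
- cupboard_door (a joint): Opening angle of the door in rad: 0 shut, about 0.2 to 0.28 where the safety catch stops it, 1.57 square to the cupboard, 1.75 the end stop. The hinge is a little stiff, so the door stays where it is left. Pressing the catch pad 3 to 5 mm down frees the door (2 to 3 N at first, about 9 N at 6 mm); hold it down until the door has moved 25 mm more. Pulling hard makes the catch stiffer to press.
- cupboard: The white cupboard: a fixed box 260 mm wide (its x), 200 mm deep (its y), 250 mm high; origin under its centre, the front looks to its +y. Inside, a strip under its top, 4 to 16 mm behind the front, stops the catch's barb when the door is about 45 mm open at the catch.
- door_hinge (a point): The hinge line at the height of the top edge, 250 mm up, where the door's inner face meets the cupboard's front. Turns with the door: x runs along the door to its free edge, y out of its front, z up. The door is light wood, 260 mm from hinge to free edge, 18 mm thick, 12 to 250 mm up, its top flush with the cupboard's.
- catch_area (a point): On the top edge of the door's inner face, 187.5 mm from the hinge; axes as door_hinge. Below it, its middle anywhere within 23 mm either way along x, a white spring arm 24 mm wide is screwed to the inner face; it sticks 94 mm into the cupboard, underside 48 mm below this point, hinged at the door. Its thumb pad, 22 to 40 mm from the inner face, has its top 37 mm below this point.
- door_handle (a point): The upright round steel bar handle on the door's front, 12 mm thick, held by two stalks so that its axis is 35 mm off the door's front (53 mm from the inner face) and 225 mm from the hinge. It runs from 109 to 238 mm up; this point is on its axis, 215 mm up. Its frame turns with the door as the hinge's does.
- rack_middle (a point): Middle of the floor of the narrow white rack on the door's inside, 60 mm up, 81 mm from the hinge along the door and 44 mm in from the inner face; same axes as the hinge's frame. Inside it measures 120 mm along the door and 76 mm across, with wire rails up to 35 mm above its floor. With the door shut it is inside the cupboard.
- bottle_middle (a point): The blue plastic bleach bottle, standing; this point is half-way up its axis. 165 mm tall, round; body 58 mm across up to 104 mm, shoulder to 123 mm, then a white screw cap 36 mm across from 123 to 165 mm above its foot. 0.22 to 0.45 kg. Its z axis points up.
- jar_middle (a point): Bystander: the glass storage jar with a steel lid, 88 mm across, 116 mm high; the point is half-way up its axis.
- soap_dish_middle (a point): Bystander: the green plastic soap dish with a white soap, 110 by 75 mm (x by y), 27 mm high; the point is in the middle, 12 mm up.
- cup_tree_middle (a point): Bystander: the chrome cup tree with four hanging mugs, about 200 mm across and 330 mm high; the point is on its post, 160 mm up.
Mind the look-alikes: they are no part of the job. Of the things like the part that bears bottle_middle, leave any that is green; of the rest the larger one is meant.

How it is judged:
By the outcome, as a careful person would: the job done as asked, in the order asked, and still so for the second after the job is handed in, with the robot touching nothing.
It also fails if it takes over 67 s, if anything falls off the work surface, if the arm or the gripper's body presses on something with over 40 N, if the wrist force passes 120 N, or if a joint passes its speed limit or range.

## Working session

There is one attempt and no reset: what is moved stays moved. The work goes in short steps, Python scripts to look and compute and a tool call to move; the robot and the scene stay as the last step left them, time stands still between calls to the robot, and variables do not carry over. Pictures are saved under pics/ and viewed, about 8 in all and at most 12, crops included, and the job is handed in when it is done.

Besides the shell and the picture viewer there is one more tool, called after "Emit:" by a JSON object that holds its "op" and its "data". send_rows: Moves the arm, as the interface text tells. Its arguments: {"type":"object","properties":{"commands":{"type":"array","items":{"type":"array","items":{"type":"number","minimum":-1,"maximum":1}}},"hand":{"type":"number"}},"required":["commands"]}

```bash
ls; mkdir -p pics
cat > h.py <<'E'
import numpy as np, cv2
from plant import arm
def cloud(c):
    K=c["camera_matrix"];k=c["k1"];h,w=c["depth"].shape
    u,v=np.meshgrid(np.arange(w),np.arange(h))
    p=cv2.undistortPoints(np.stack([u,v],-1).reshape(-1,1,2).astype(float),K,np.array([k,0,0,0.])).reshape(h,w,2)
    d=c["depth"]
    P=np.stack([p[...,0]*d,-p[...,1]*d,-d,np.ones_like(d)],-1)
    W=P@np.linalg.inv(c["camera_from_world"]).T
    W=W[...,:3].copy(); W[d<=0]=np.nan
    return W
def snap(n,f):
    c=arm.camera(n); cv2.imwrite(f"pics/{f}.png",c["frame"]); W=cloud(c); np.save(f"pics/{f}.npy",W); return c,W
E
python3 - <<'E'
from h import *
for n in("scene","top"): c,W=snap(n,n+"1"); print(np.linalg.inv(c["camera_from_world"]).round(2),c["k1"])
s=arm.sense();print(s)
E
```

```text
pics
[[-1.    0.02 -0.01  0.59]
 [-0.02 -0.78  0.62  0.75]
 [ 0.01  0.62  0.79  1.07]
 [ 0.    0.    0.    1.  ]] 0.03030949580010095
[[-0.2   0.96 -0.21  0.44]
 [-0.98 -0.19  0.04  0.04]
 [-0.    0.21  0.98  0.96]
 [ 0.    0.    0.    1.  ]] -0.05771343903098846
{'t': 0.1, 'qpos': array([-1.24682554e+00,  1.16458067e-01,  1.44215183e+00, -4.87455060e-06,
        1.58402059e+00, -3.77962881e-02]), 'joint_vel': array([ 0.00124791, -0.00085587, -0.00186313,  0.00039766, -0.00052924,
       -0.00144109]), 'tau': array([ 3.28726434e-03, -7.33660841e+01, -6.33787894e+01,  2.06885943e-05,
        5.28046585e-03,  7.10738647e-06]), 'tcp_pos': array([ 0.23884338, -0.63116204,  0.23065144]), 'ee_rot': array([-5.13266709e-04,  9.83685002e-01,  1.79898713e-01, -7.64095187e-05]), 'contact_force': array([-0.56631263, -0.0296173 , -0.68300207]), 'torque': array([0.04513574, 0.02942585, 0.03605298]), 'width': 0.08548733130820069}
```

View pics/scene1.png

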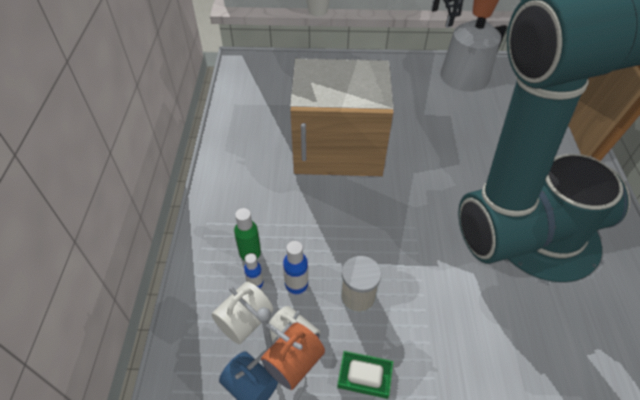

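View pics/top1.png

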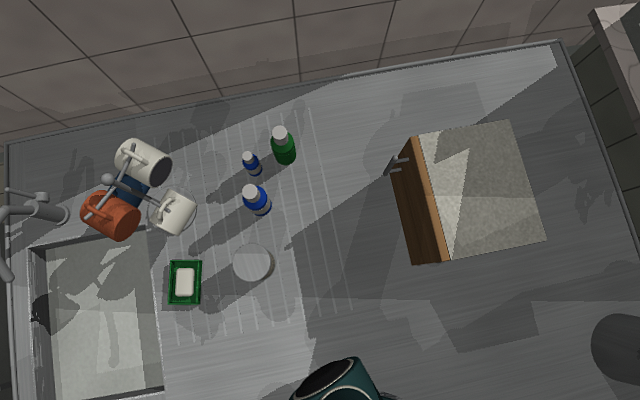

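The scene view shows the cupboard (x 292–392, y 60–175) with its handle at (303,142). The large blue bottle is at (295,268), the small one at (253,270) and the green one at (247,235). In the top view the bottle cap is at (250,192), the jar at (253,263) and the cupboard top spans (413,137) to (547,240).

Run:
```python
from h import *
W=np.load("pics/top1.npy"); S=np.load("pics/scene1.npy")
m=(abs(W[...,2]-.25)<.008)&(W[...,1]<-.05); m[:, :380]=0
n,l,st,_=cv2.connectedComponentsWithStats(m.astype(np.uint8)); i=1+np.argmax(st[1:,4]); P=W[l==i]
r=cv2.minAreaRect((P[:,:2]*1000).astype(np.float32)); print("cup top",r,cv2.boxPoints(r).round(0).tolist(),np.median(P[:,2]))
# cylinders
for nm,(u,v),R in(("blue",(250,192),12),("small",(249,157),9),("green",(280,132),12),("jar",(253,262),20),("soap",(185,282),20)):
    q=W[v-R:v+R,u-R:u+R].reshape(-1,3); q=q[~np.isnan(q[:,0])]; zt=np.percentile(q[:,2],92); t=q[abs(q[:,2]-zt)<.006]
    print(nm,zt.round(3),((t.min(0)+t.max(0))/2).round(3),np.ptp(t,0).round(3))
# handle from scene
h=S[120:165,296:312]; 
for v in (125,135,142,150,158): print(v,S[v,299:309].round(3).tolist()[::2])
# other: cup tree extents
q=W[120:245,70:200].reshape(-1,3); q=q[q[:,2]>.05]; print("tree",np.nanpercentile(q,[1,99],axis=0).round(3))
```

```text
cup top ((545.2869873046875, -301.14019775390625), (221.16250610351562, 260.6565246582031), 89.27718353271484) [[414.0, -410.0], [674.0, -413.0], [677.0, -192.0], [416.0, -189.0]] 0.25052440072280935
blue 0.166 [0.649 0.159 0.164] [0.035 0.036 0.008]
small 0.116 [0.751 0.158 0.115] [0.025 0.024 0.009]
green 0.166 [0.773 0.07  0.165] [0.035 0.035 0.008]
jar 0.118 [0.499 0.188 0.117] [0.085 0.084 0.008]
soap 0.027 [0.492 0.379 0.027] [0.108 0.093 0.011]
125 [[0.653, -0.189, 0.204], [0.646, -0.153, 0.237], [0.641, -0.156, 0.234], [0.637, -0.187, 0.206], [0.633, -0.194, 0.2]]
135 [[0.654, -0.189, 0.169], [0.647, -0.155, 0.201], [0.641, -0.153, 0.204], [0.637, -0.157, 0.2], [0.633, -0.195, 0.163]]
142 [[0.655, -0.195, 0.137], [0.647, -0.155, 0.177], [0.642, -0.153, 0.179], [0.637, -0.153, 0.179], [0.633, -0.193, 0.141]]
150 [[0.655, -0.194, 0.108], [0.648, -0.158, 0.145], [0.642, -0.152, 0.152], [0.637, -0.156, 0.148], [0.634, -0.192, 0.111]]
158 [[0.656, -0.191, 0.079], [0.65, -0.19, 0.081], [0.643, -0.15, 0.123], [0.637, -0.152, 0.122], [0.634, -0.193, 0.078]]
tree [[0.588 0.297 0.127]
 [0.769 0.467 0.324]]
```

```bash
cat >> h.py <<'E'
from scipy.spatial.transform import Rotation as Ro
import json
def pose():
    s=arm.sense();q=s["ee_rot"];R=Ro.from_quat([q[1],q[2],q[3],q[0]]).as_matrix();return np.array(s["tcp_pos"]),R
def plan(wps,start=None):
    """wps: (x,y,z,yaw,nrows); prints suggested rows, padded to calls of ten"""
    p,R=pose() if start is None else start
    rows=[]
    for x,y,z,yaw,n in wps:
        for i in range(n):
            k=n-i
            d=R.T@((np.array([x,y,z])-p)/k)/.4
            psi=np.arctan2(R[1,0],R[0,0]); dy=(yaw-psi+np.pi)%(2*np.pi)-np.pi
            t=-dy/k/.5
            r=[round(float(a),3) for a in (*d,t)]
            if np.linalg.norm(r[:3])>.15 or abs(r[3])>.36: print("FAST",r)
            p=p+R@np.array(r[:3])*.4; R=R@Ro.from_rotvec([0,0,r[3]*.5]).as_matrix(); rows.append(r)
    while len(rows)%10: rows.append([0,0,0,0])
    for i in range(0,len(rows),10): print(json.dumps(rows[i:i+10]))
    return p,R
def state():
    s=arm.sense();p,R=pose();print("t",round(s["t"],2),"tcp",p.round(4),"yaw",np.arctan2(R[1,0],R[0,0]).round(3),"F",s["contact_force"].round(1),"w",round(s["width"],4),"q6",s["qpos"][5].round(2))
E
python3 - <<'E'
from h import *
h=np.pi/2
plan([(.30,-.56,.33,.5,3),(.641,-.157,.33,h,14),(.641,-.157,.27,h,3)])
E
```

```text
[[0.069, -0.038, -0.083, -0.092], [0.07, -0.034, -0.083, -0.092], [0.072, -0.031, -0.082, -0.092], [0.088, -0.034, 0.0, -0.153], [0.09, -0.027, 0.0, -0.153], [0.092, -0.02, 0.0, -0.153], [0.093, -0.013, 0.0, -0.153], [0.094, -0.006, 0.0, -0.153], [0.094, 0.001, 0.0, -0.153], [0.094, 0.009, 0.0, -0.153]]
[[0.093, 0.016, 0.0, -0.153], [0.092, 0.023, 0.0, -0.153], [0.09, 0.029, 0.0, -0.153], [0.087, 0.036, 0.0, -0.153], [0.084, 0.043, 0.0, -0.153], [0.08, 0.049, 0.0, -0.153], [0.076, 0.055, 0.0, -0.153], [0.0, 0.0, 0.05, -0.0], [0.0, 0.0, 0.05, -0.0], [0.0, 0.001, 0.05, -0.0]]
```

Emit:
{"op": "send_rows", "data": {"commands": [[0.069,-0.038,-0.083,-0.092],[0.07,-0.034,-0.083,-0.092],[0.072,-0.031,-0.082,-0.092],[0.088,-0.034,0,-0.153],[0.09,-0.027,0,-0.153],[0.092,-0.02,0,-0.153],[0.093,-0.013,0,-0.153],[0.094,-0.006,0,-0.153],[0.094,0.001,0,-0.153],[0.094,0.009,0,-0.153]], "hand": 1}}

```text
t: 1.35
tcp_pos: [0.4711, -0.3578, 0.3302]
ee_rot: [-0.0, 0.868, 0.496, -0.0]
contact_force: [0.0, 0.0, 0.2]
width: 0.0854
```

Emit:
{"op": "send_rows", "data": {"commands": [[0.093,0.016,0,-0.153],[0.092,0.023,0,-0.153],[0.09,0.029,0,-0.153],[0.087,0.036,0,-0.153],[0.084,0.043,0,-0.153],[0.08,0.049,0,-0.153],[0.076,0.055,0,-0.153],[0,0,0.05,0],[0,0,0.05,0],[0,0,0.05,0]]}}

```text
t: 2.6
tcp_pos: [0.6402, -0.1579, 0.2687]
ee_rot: [-0.0, 0.708, 0.707, -0.0]
contact_force: [-0.5, -0.1, 0.5]
width: 0.0853
```

Run:
```python
from h import *
state(); c,W=snap("wrist","w1"); print(np.linalg.inv(c["camera_from_world"]).round(2))
m=(W[...,1]>-.175)&(W[...,1]<-.13)&(W[...,2]>.15)&(W[...,2]<.245)&(abs(W[...,0]-.64)<.03); print(m.sum(),np.nanpercentile(W[m],[5,50,95],axis=0).round(3))
plan([(.641,-.157,.197,np.pi/2,6)])
```

```text
t 2.6 tcp [ 0.6402 -0.1579  0.2687] yaw 1.57 F [-0.5 -0.1  0.5] w 0.0853 q6 -0.28
[[ 1.    0.    0.    0.64]
 [-0.    0.95  0.31 -0.08]
 [-0.   -0.31  0.95  0.41]
 [ 0.    0.    0.    1.  ]]
1053 [[ 0.635 -0.16   0.16 ]
 [ 0.64  -0.154  0.219]
 [ 0.645 -0.152  0.238]]
[[0.0, 0.001, 0.029, -0.0], [0.0, 0.001, 0.029, -0.001], [0.0, 0.0, 0.028, -0.0], [0.001, 0.001, 0.029, -0.001], [0.0, 0.0, 0.028, -0.0], [0.001, 0.001, 0.029, -0.001], [0, 0, 0, 0], [0, 0, 0, 0], [0, 0, 0, 0], [0, 0, 0, 0]]
```

View pics/w1.png

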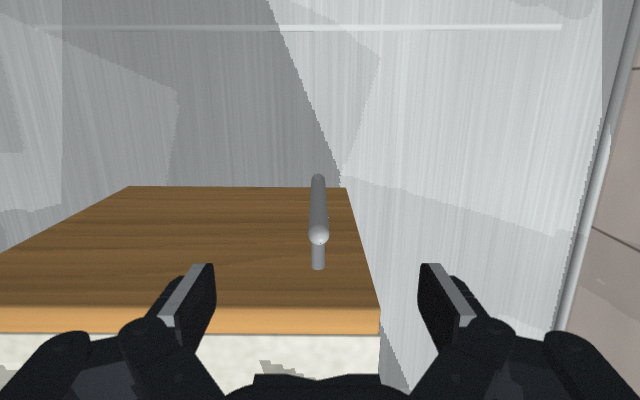

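The wrist view shows the handle bar's end at (318,235), centred between the open fingers at (200,290) and (435,290). I'll descend and close.

Emit:
{"op": "send_rows", "data": {"commands": [[0,0,0.03,0],[0,0,0.03,0],[0,0,0.03,0],[0,0,0.03,0],[0,0,0.03,0],[0,0,0.03,0],[0,0,0,0],[0,0,0,0],[0,0,0,0],[0,0,0,0]]}}

```text
t: 3.9
tcp_pos: [0.6409, -0.1572, 0.1989]
ee_rot: [0.0, 0.707, 0.707, 0.0]
contact_force: [0.2, 0.4, 0.1]
width: 0.0852
```

Emit:
{"op": "send_rows", "data": {"commands": [[0,0,0,0],[0,0,0,0],[0,0,0,0],[0,0,0,0],[0,0,0,0],[0,0,0,0],[0,0,0,0],[0,0,0,0],[0,0,0,0],[0,0,0,0]], "hand": 0}}

```text
t: 5.15
tcp_pos: [0.6411, -0.1572, 0.1987]
ee_rot: [0.0, 0.707, 0.707, 0.0]
contact_force: [5.3, 0.4, 0.5]
width: 0.0105
```

Run:
```python
from h import *
state()
H=np.array([.4155,-.2075]); p,R=pose(); d=p[:2]-H; r=np.hypot(*d); a=np.arctan2(d[1],d[0]); print(r,a)
wp=[(*(H+r*np.array([np.cos(a+t),np.sin(a+t)])),p[2],np.pi/2+t,1) for t in np.arange(1,9)*.025]
plan(wp)
```

```text
t 5.15 tcp [ 0.6411 -0.1572  0.1987] yaw 1.571 F [5.3 0.4 0.5] w 0.0105 q6 -0.28
0.2311209757059336 0.21949402145353716
[[0.014, -0.003, -0.0, -0.05], [0.014, -0.004, -0.0, -0.05], [0.014, -0.003, -0.0, -0.05], [0.014, -0.003, -0.0, -0.05], [0.014, -0.004, -0.0, -0.05], [0.014, -0.003, -0.0, -0.05], [0.014, -0.003, -0.0, -0.05], [0.014, -0.004, -0.0, -0.05], [0, 0, 0, 0], [0, 0, 0, 0]]
```

Emit:
{"op": "send_rows", "data": {"commands": [[0.014,-0.003,0,-0.05],[0.014,-0.004,0,-0.05],[0.014,-0.003,0,-0.05],[0.014,-0.003,0,-0.05],[0.014,-0.004,0,-0.05],[0.014,-0.003,0,-0.05],[0.014,-0.003,0,-0.05],[0.014,-0.004,0,-0.05],[0,0,0,0],[0,0,0,0]]}}

```text
t: 6.4
tcp_pos: [0.6262, -0.1131, 0.1986]
ee_rot: [-0.0, 0.633, 0.775, 0.0]
contact_force: [5.1, 3.8, 2.5]
width: 0.0104
```

Emit:
{"op": "send_rows", "data": {"commands": [[0.007,-0.002,0,-0.025],[0.007,-0.002,0,-0.025],[0.007,-0.002,0,-0.025],[0,0,0,0],[0,0,0,0],[0,0,0,0],[0,0,0,0],[0,0,0,0],[0,0,0,0],[0,0,0,0]]}}

```text
t: 7.65
tcp_pos: [0.6238, -0.1081, 0.1987]
ee_rot: [0.003, 0.619, 0.786, -0.0]
contact_force: [27.4, -18.4, -5.8]
width: 0.0105
```

Emit:
{"op": "send_rows", "data": {"commands": [[-0.007,0.002,0,0.025],[-0.005,0.002,0,0.025],[0,0,0,0],[0,0,0,0],[0,0,0,0],[0,0,0,0],[0,0,0,0],[0,0,0,0],[0,0,0,0],[0,0,0,0]]}}

```text
t: 8.9
tcp_pos: [0.6248, -0.11, 0.1986]
ee_rot: [0.0, 0.628, 0.778, 0.0]
contact_force: [5.6, 0.9, 3.3]
width: 0.0104
```

Emit:
{"op": "send_rows", "data": {"commands": [[0,0,0,0],[0,0,0,0],[0,0,0,0],[0,0,0,0],[0,0,-0.05,0],[0,0,-0.1,0],[0,0,-0.1,0],[0,0,-0.05,0],[0,0,0,0],[0,0,0,0]], "hand": 0.5}}

```text
t: 10.15
tcp_pos: [0.6245, -0.1102, 0.3168]
ee_rot: [-0.001, 0.628, 0.778, -0.0]
contact_force: [0.9, -0.1, -0.3]
width: 0.043
```

```bash
python3 - <<'E'
from h import *
state()
H=np.array([.4155,-.2075])
# view point: wrist camera sits ahead of the tool's x; look through the gap
for n in("top","wrist"): c,W=snap(n,n+"2")
W=np.load("pics/top2.npy"); f=W[(abs(W[...,2]-.25)<.006)&(W[...,1]>-.20)&(W[...,0]>.4)&(W[...,0]<.75)]
L=cv2.fitLine((f[:,:2]*1000).astype(np.float32),cv2.DIST_L2,0,.01,.01).ravel(); print(len(f),"door dir",np.arctan2(L[1],L[0]),L)
E
python3 -c "
import cv2,numpy as np
a=cv2.imread('pics/top2.png')[110:290,370:570];b=cv2.imread('pics/wrist2.png')
cv2.imwrite('pics/both2.png',np.hstack([cv2.resize(a,(444,400)),cv2.resize(b,(640,400))[:,140:496]]))"
```

```text
t 10.15 tcp [ 0.6245 -0.1102  0.3168] yaw 1.783 F [ 0.9 -0.1 -0.3] w 0.043 q6 -0.43
394 door dir -1.2288966 [ 3.3527744e-01 -9.4211942e-01  6.6137927e+02  3.6726532e+02]
```

View pics/both2.png

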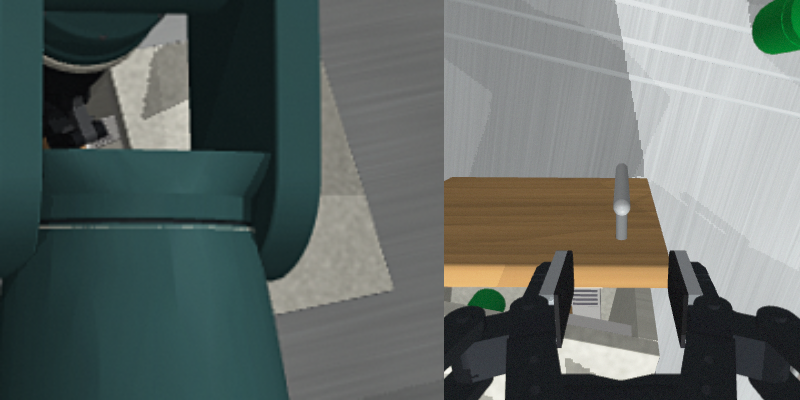

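The right half of the composite (wrist camera) shows the gap behind the door edge. There is a white ribbed thumb pad at (587,297), which is about (283,297) in the wrist image. I'll measure it there.

Run:
```python
from h import *
W=np.load("pics/wrist2.npy")
H=np.array([.4155,-.2075])
for v in range(284,312,4): print(v,W[v,262:312:8].round(3).tolist())
f=W[(abs(W[...,2]-.25)<.004)&(W[...,1]>-.20)&(W[...,0]<.7)]
L=cv2.fitLine((f[:,:2]*1000).astype(np.float32),cv2.DIST_HUBER,0,.01,.01).ravel(); a=np.arctan2(L[1],L[0]); print(len(f),"door dir",a)
n=np.array([-np.sin(a),np.cos(a)]);e=np.array([np.cos(a),np.sin(a)])
print("edge extent n",np.percentile((f[:,:2]-H)@n,[2,98]),"e",np.percentile((f[:,:2]-H)@e,[2,98]))
m=(abs(W[...,2]-.213)<.005); q=W[m]; u=(q[:,:2]-H)@e; w=(q[:,:2]-H)@n; k=(w<-.015)&(w>-.045)&(u>.13)&(u<.24)
print(k.sum(),"pad u",np.percentile(u[k],[3,50,97]),"n",np.percentile(w[k],[3,50,97]),"z",np.median(q[k,2]))
```

```text
284 [[0.602, -0.111, 0.339], [0.603, -0.167, 0.25], [0.609, -0.165, 0.251], [0.614, -0.164, 0.25], [0.619, -0.163, 0.25], [0.625, -0.162, 0.25], [0.63, -0.16, 0.251]]
288 [[0.602, -0.112, 0.34], [0.603, -0.193, 0.214], [0.609, -0.192, 0.214], [0.616, -0.191, 0.212], [0.622, -0.189, 0.212], [0.644, -0.306, 0.024], [0.655, -0.304, 0.023]]
292 [[0.603, -0.114, 0.34], [0.604, -0.197, 0.213], [0.61, -0.195, 0.214], [0.616, -0.194, 0.213], [0.623, -0.193, 0.213], [0.645, -0.313, 0.023], [0.656, -0.309, 0.025]]
296 [[0.603, -0.115, 0.34], [0.604, -0.2, 0.213], [0.611, -0.2, 0.212], [0.617, -0.197, 0.214], [0.623, -0.197, 0.213], [0.647, -0.319, 0.024], [0.658, -0.315, 0.025]]
300 [[0.603, -0.116, 0.341], [0.605, -0.203, 0.214], [0.611, -0.203, 0.213], [0.618, -0.2, 0.214], [0.624, -0.199, 0.215], [0.648, -0.325, 0.024], [0.658, -0.315, 0.036]]
304 [[0.604, -0.118, 0.342], [0.606, -0.208, 0.213], [0.612, -0.205, 0.215], [0.618, -0.204, 0.215], [0.625, -0.203, 0.214], [0.649, -0.331, 0.025], [0.658, -0.314, 0.047]]
308 [[0.604, -0.12, 0.341], [0.606, -0.214, 0.209], [0.613, -0.213, 0.209], [0.619, -0.212, 0.209], [0.626, -0.211, 0.209], [0.651, -0.338, 0.025], [0.658, -0.314, 0.055]]
8012 door dir 0.20377874
edge extent n [0.00034181 0.01746203] e [0.01656465 0.2513461 ]
530 pad u [0.18549315 0.19623261 0.20662865] n [-0.0441231  -0.03254202 -0.02384344] z 0.21353791007508122
```

```bash
cat >> h.py <<'E'
H=np.array([.4155,-.2075])
def door(a,u,n):
    return H+u*np.array([np.cos(a),np.sin(a)])+n*np.array([-np.sin(a),np.cos(a)])
E
python3 - <<'E'
from h import *
a=.204; x,y=door(a,.195,-.0195); print(x,y)
plan([(x,y,.30,a,14),(x,y,.225,a,5)])
E
```

```text
0.6104069580597783 -0.18709098973776964
[[-0.013, -0.005, 0.003, 0.226], [-0.013, -0.004, 0.003, 0.226], [-0.014, -0.002, 0.003, 0.226], [-0.014, -0.001, 0.003, 0.226], [-0.014, 0.001, 0.003, 0.225], [-0.014, 0.002, 0.003, 0.226], [-0.013, 0.004, 0.003, 0.225], [-0.013, 0.005, 0.003, 0.226], [-0.012, 0.007, 0.003, 0.225], [-0.011, 0.008, 0.003, 0.226]]
[[-0.011, 0.009, 0.003, 0.225], [-0.009, 0.011, 0.003, 0.226], [-0.008, 0.012, 0.003, 0.225], [-0.007, 0.012, 0.003, 0.226], [0.0, 0.0, 0.037, -0.0], [0.0, 0.0, 0.038, -0.0], [0.0, 0.0, 0.037, -0.0], [0.0, 0.0, 0.038, -0.0], [0.001, 0.0, 0.037, -0.0], [0, 0, 0, 0]]
```

Emit:
{"op": "send_rows", "data": {"commands": [[-0.013,-0.005,0.003,0.226],[-0.013,-0.004,0.003,0.226],[-0.014,-0.002,0.003,0.226],[-0.014,-0.001,0.003,0.226],[-0.014,0.001,0.003,0.225],[-0.014,0.002,0.003,0.226],[-0.013,0.004,0.003,0.225],[-0.013,0.005,0.003,0.226],[-0.012,0.007,0.003,0.225],[-0.011,0.008,0.003,0.226]], "hand": 0.095}}

```text
t: 11.5
tcp_pos: [0.6146, -0.165, 0.3052]
ee_rot: [-0.001, 0.947, 0.32, -0.001]
contact_force: [0.4, -0.3, 0.5]
width: 0.0082
```

Emit:
{"op": "send_rows", "data": {"commands": [[-0.011,0.009,0.003,0.225],[-0.009,0.011,0.003,0.226],[-0.008,0.012,0.003,0.225],[-0.007,0.012,0.003,0.226],[0,0,0,0],[0,0,0,0],[0,0,0,0],[0,0,0,0],[0,0,0,0],[0,0,0,0]]}}

```text
t: 12.75
tcp_pos: [0.6106, -0.1871, 0.3017]
ee_rot: [0.0, 0.995, 0.102, 0.0]
contact_force: [0.3, -0.1, -0.0]
width: 0.0083
```

Run:
```python
from h import *
state(); c,W=snap("wrist","w3")
f=W[(abs(W[...,2]-.25)<.004)&(W[...,1]>-.19)&(W[...,0]<.7)]
L=cv2.fitLine((f[:,:2]*1000).astype(np.float32),cv2.DIST_HUBER,0,.01,.01).ravel(); print(np.arctan2(L[1],L[0]),len(f))
x,y=door(.204,.195,-.0195); plan([(x,y,.225,.204,6)])
# finger tip geometry in tool axes
p,R=pose(); q=(W.reshape(-1,3)-p)@R; q=q[(q[:,2]>-.035)&(q[:,2]<.004)&(abs(q[:,0])<.03)&(abs(q[:,1])<.05)]
print(len(q)); print(np.percentile(q,[2,98],axis=0).round(4) if len(q) else "")
```

```text
t 12.75 tcp [ 0.6106 -0.1871  0.3017] yaw 0.204 F [ 0.3 -0.1 -0. ] w 0.0083 q6 1.03
0.16472125 5009
[[-0.0, -0.0, 0.032, -0.0], [-0.0, -0.0, 0.032, -0.0], [-0.0, -0.0, 0.032, -0.0], [-0.0, -0.0, 0.032, -0.0], [-0.0, -0.0, 0.032, -0.0], [-0.0, -0.0, 0.032, -0.0], [0, 0, 0, 0], [0, 0, 0, 0], [0, 0, 0, 0], [0, 0, 0, 0]]
2575
[[-0.0067 -0.0168 -0.0343]
 [ 0.0108  0.0172 -0.0051]]
```

View pics/w3.png

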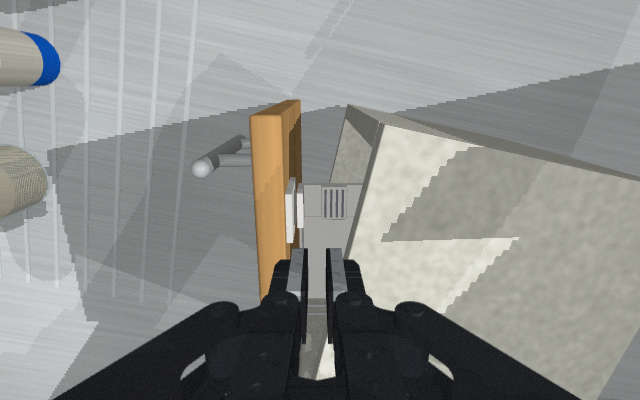

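The wrist view shows the ribbed catch pad at (333,203), the door edge at (270,200) and the cupboard edge at (365,180). The fingers at (300–340,250) line up with the gap, so I'll descend.

Emit:
{"op": "send_rows", "data": {"commands": [[0,0,0.032,0],[0,0,0.032,0],[0,0,0.032,0],[0,0,0.032,0],[0,0,0.032,0],[0,0,0.022,0],[0,0,0,0],[0,0,0,0],[0,0,0,0],[0,0,0,0]]}}

```text
t: 14.05
tcp_pos: [0.6115, -0.1879, 0.2348]
ee_rot: [0.002, 0.995, 0.102, 0.003]
contact_force: [-10.0, -0.9, 41.5]
width: 0.008
```

Emit:
{"op": "send_rows", "data": {"commands": [[0,0,0.01,0],[0,0,0.01,0],[0,0,0.005,0],[0,0,0,0],[0,0,0,0],[0,0,0,0],[0,0,0,0],[0,0,0,0],[0,0,0,0],[0,0,0,0]]}}

```text
t: 15.3
tcp_pos: [0.6126, -0.189, 0.233]
ee_rot: [0.004, 0.995, 0.101, 0.008]
contact_force: [-25.1, -3.2, 93.7]
width: 0.0084
```

```bash
python3 - <<'E'
from h import *
s=arm.sense();print(s["contact_force"],s["torque"],s["tau"].round(1));snap("wrist","w4"); snap("scene","s4")
E
python3 -c "
import cv2,numpy as np
a=cv2.imread('pics/w4.png')[60:400,150:500];b=cv2.imread('pics/s4.png')[30:220,240:440]
cv2.imwrite('pics/both4.png',np.hstack([a,cv2.resize(b,(358,340))]))"
```

```text
[-25.12303952  -3.17846944  93.73958345] [0.79358467 4.00595206 0.30794804] [  6.2  -4.5 -13.1   1.9  -6.4   0.4]
```

View pics/both4.png

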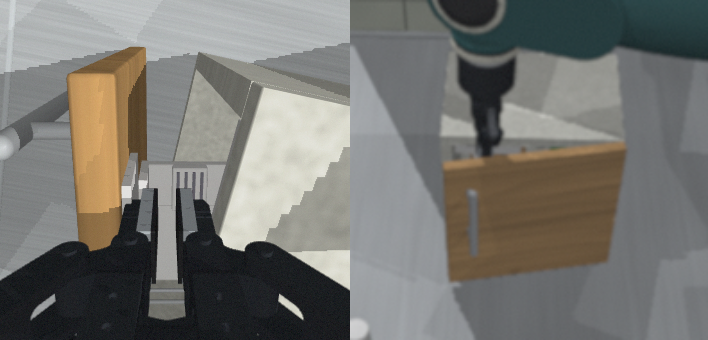

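Emit:
{"op": "send_rows", "data": {"commands": [[0,0,-0.025,0],[0,0,-0.025,0],[0,0,-0.02,0],[0,0,0,0],[0,0,0,0],[0,0,0,0],[0,0,0,0],[0,0,0,0],[0,0,0,0],[0,0,0,0]]}}

```text
t: 16.65
tcp_pos: [0.6106, -0.1871, 0.2469]
ee_rot: [-0.0, 0.995, 0.102, 0.0]
contact_force: [-0.6, 0.5, 0.0]
width: 0.0078
```

The outer finger links are too wide for the gap in this direction: the knuckles at (120,245) and (205,240) sat on the door and cupboard edges. I've backed off. Next I'll measure the finger profile and switch to jaws along the door, slightly skewed.

Run:
```python
from h import *
poses={"wrist2":([.6245,-.1102,.3168],1.783),"w3":([.6106,-.1871,.3017],.204)}
for f,(p,y) in poses.items():
    R=np.array([[np.cos(y),np.sin(y),0],[np.sin(y),-np.cos(y),0],[0,0,-1]])
    q=(np.load(f"pics/{f}.npy").reshape(-1,3)-p)@R
    print(f)
    for z in range(0,80,6):
        k=(q[:,2]<-z/1000)&(q[:,2]>-(z+6)/1000)&(abs(q[:,0])<.06)&(abs(q[:,1])<.09)
        if k.sum()>8: print(z,k.sum(),"x",np.percentile(q[k,0]*1e3,[1,99]).round(1),"|y|",np.percentile(abs(q[k,1])*1e3,[1,50,99]).round(1))
W=np.load("pics/w4.npy"); f=W[(abs(W[...,2]-.25)<.003)]; d=(f[:,:2]-H)
# door top only: above inner face
for a in (.19,.2,.21,.22,.23):
    n=d@np.array([-np.sin(a),np.cos(a)]);u=d@np.array([np.cos(a),np.sin(a)]);k=(n>-.012)&(n<.025)&(u>.18)&(u<.27)
    print(a,[np.percentile(n[k&(abs(u-c)<.012)],[3,97]).round(4).tolist() for c in(.2,.225,.25) if (k&(abs(u-c)<.012)).sum()>5])
```

```text
wrist2
0 109 x [-10.6  10.4] |y| [20.4 22.  26.9]
6 481 x [-10.6  11.4] |y| [20.4 22.3 33.9]
12 645 x [-10.2  11.4] |y| [20.4 24.2 35.2]
18 716 x [-10.6  11.4] |y| [20.4 24.1 35.4]
24 816 x [-10.6  11.5] |y| [20.4 24.  35.2]
30 808 x [-10.6  11.4] |y| [20.5 23.1 35.3]
36 1234 x [-10.5  11.9] |y| [20.5 22.5 30.8]
42 1144 x [ 1.7 13.8] |y| [22.2 31.9 48.8]
48 2522 x [-10.8  13.8] |y| [21.5 37.1 53.1]
54 7763 x [-11.1  13.2] |y| [21.  42.3 54.7]
60 3116 x [-10.1  16.3] |y| [19.3 47.5 56.9]
66 3752 x [ 7.4 17.6] |y| [16.  46.  58.7]
72 6721 x [ 4.3 17.6] |y| [ 0.9 26.1 60.1]
78 5605 x [ 9.4 17.8] |y| [ 0.6 20.4 61.4]
w3
0 96 x [ 5.5 10.6] |y| [ 3.8  7.5 15.7]
6 434 x [-4.4 10.8] |y| [ 3.7  8.9 17.2]
12 488 x [-10.6  10.8] |y| [ 3.8 10.2 17.6]
18 538 x [ 4.4 10.7] |y| [ 3.8 10.2 17.7]
24 667 x [-10.1  10.9] |y| [ 3.8  9.7 17.5]
30 426 x [ 4.  10.9] |y| [ 3.8  7.6 17.5]
36 984 x [-11.5  11.7] |y| [ 3.8  5.5 21.5]
42 1839 x [-8.8 13.2] |y| [ 5.5 13.1 34.1]
48 3021 x [-9.3 13.2] |y| [ 5.9 23.9 38.5]
54 6502 x [-11.2  12. ] |y| [ 6.5 28.7 41.5]
60 3581 x [-10.8  16.1] |y| [ 6.2 33.9 46.2]
66 4872 x [-0.4 17. ] |y| [ 6.3 36.1 50.6]
72 6586 x [ 2.4 17.1] |y| [ 1.  38.7 54.3]
78 5527 x [ 8.3 17.2] |y| [ 0.5 16.4 57.3]
0.19 [[-0.0073, 0.0168], [0.0003, 0.017], [0.0005, 0.0171]]
0.2 [[-0.0073, 0.0149], [-0.0019, 0.0147], [-0.002, 0.0146]]
0.21 [[-0.008, 0.0129], [-0.0042, 0.0125], [-0.0045, 0.0122]]
0.22 [[-0.0084, 0.0109], [-0.0064, 0.0102], [-0.0069, 0.0097]]
0.23 [[-0.0082, 0.0089], [-0.0087, 0.008], [-0.0094, 0.0072]]
```

Run:
```python
from h import *
for f,a in(("wrist2",.204),("w3",.204),("w4",.19)):
    W=np.load(f"pics/{f}.npy").reshape(-1,3);d=W[:,:2]-H
    n=d@np.array([-np.sin(a),np.cos(a)])*1e3;u=d@np.array([np.cos(a),np.sin(a)])*1e3
    print(f)
    for ub in range(140,260,8):
        k=(abs(u-ub)<4)&(n<-2)&(n>-48)&(W[:,2]<.246)&(W[:,2]>.19)
        o=[]
        for nb in range(-46,0,4):
            kk=k&(abs(n-nb)<2); o.append(f"{np.median(W[kk,2])*1e3:.0f}({kk.sum()})" if kk.sum()>2 else "-")
        print(ub,o)
```

```text
wrist2
140 ['-', '-', '-', '-', '-', '-', '-', '-', '-', '-', '-', '-']
148 ['-', '-', '-', '-', '-', '-', '-', '-', '-', '-', '-', '-']
156 ['-', '-', '-', '-', '-', '-', '-', '-', '-', '-', '-', '-']
164 ['-', '-', '-', '-', '-', '-', '-', '-', '-', '-', '-', '-']
172 ['-', '-', '-', '-', '-', '-', '-', '-', '-', '-', '-', '-']
180 ['222(28)', '239(11)', '-', '-', '-', '-', '-', '-', '-', '-', '-', '-']
188 ['221(152)', '240(116)', '214(44)', '214(35)', '213(31)', '214(29)', '214(6)', '-', '-', '-', '-', '-']
196 ['227(138)', '241(55)', '214(39)', '214(41)', '214(46)', '214(42)', '213(7)', '-', '-', '-', '243(7)', '244(4)']
204 ['238(147)', '209(11)', '214(37)', '214(42)', '213(45)', '214(39)', '213(7)', '-', '-', '-', '-', '-']
212 ['241(75)', '-', '-', '-', '-', '-', '-', '-', '-', '-', '-', '-']
220 ['-', '-', '-', '-', '-', '-', '-', '-', '-', '-', '-', '-']
228 ['-', '-', '-', '-', '-', '-', '-', '-', '-', '-', '-', '-']
236 ['-', '-', '-', '-', '-', '-', '-', '-', '-', '-', '-', '-']
244 ['-', '-', '-', '-', '-', '-', '-', '-', '-', '-', '-', '-']
252 ['-', '-', '-', '-', '-'
[... 1864 characters left out ...]
', '236(212)', '213(114)', '213(102)', '214(48)', '213(47)', '213(130)', '208(113)', '208(109)', '208(38)', '217(59)', '-']
204 ['208(167)', '235(239)', '213(160)', '213(235)', '214(236)', '214(260)', '212(182)', '208(130)', '209(221)', '224(273)', '228(306)', '243(69)']
212 ['241(114)', '242(28)', '-', '-', '-', '-', '-', '-', '-', '-', '224(52)', '231(180)']
220 ['241(137)', '-', '-', '-', '-', '-', '-', '-', '-', '-', '-', '-']
228 ['241(99)', '-', '-', '-', '-', '-', '-', '-', '-', '-', '-', '-']
236 ['-', '-', '-', '-', '-', '-', '-', '-', '-', '-', '-', '-']
244 ['-', '-', '-', '-', '-', '-', '-', '-', '-', '-', '-', '-']
252 ['-', '-', '-', '-', '-', '-', '-', '-', '-', '-', '-', '-']
```

The depth cloud explains the stop. The arm's base block, with its top at z≈0.228, stands about 11 mm proud of the door, and a fingertip sat on it. With jaws along the door, the 22 mm finger fits between the block and the cupboard, and it can push the block outward while pressing the pad.

Run:
```python
from h import *
state();a=.19; x,y=door(a,.2,-.0245); b=a+np.pi/2
plan([(*door(a,.198,-.02),.30,.35,1),(x,y,.30,b,9),(x,y,.30,b,1),(x,y,.222,b,5)])
```

```text
t 16.65 tcp [ 0.6106 -0.1871  0.2469] yaw 0.204 F [-0.6  0.5  0. ] w 0.0078 q6 1.03
[[0.006, 0.008, -0.133, -0.292], [0.0, 0.001, 0.0, -0.314], [0.0, 0.001, 0.0, -0.313], [0.0, 0.001, 0.0, -0.314], [-0.0, 0.002, 0.0, -0.313], [-0.001, 0.001, 0.0, -0.314], [-0.001, 0.001, 0.0, -0.313], [-0.001, 0.001, 0.0, -0.314], [-0.001, 0.002, 0.0, -0.313], [-0.001, 0.001, 0.0, -0.314]]
[[0.0, 0.0, 0.0, 0.0], [0.0, 0.0, 0.039, 0.0], [0.0, 0.0, 0.039, 0.0], [0.0, 0.0, 0.039, 0.0], [0.0, 0.0, 0.039, 0.0], [0.0, 0.0, 0.039, 0.0], [0, 0, 0, 0], [0, 0, 0, 0], [0, 0, 0, 0], [0, 0, 0, 0]]
```

Emit:
{"op": "send_rows", "data": {"commands": [[0,0,-0.133,0],[0,0.001,0,-0.346],[0,0.001,0,-0.346],[0,0.001,0,-0.346],[0,0.002,0,-0.346],[0,0.001,0,-0.346],[0,0.001,0,-0.346],[0,0.001,0,-0.346],[0,0.002,0,-0.346],[0,0,0,-0.346]], "hand": 0}}

```text
t: 17.9
tcp_pos: [0.6135, -0.1895, 0.3001]
ee_rot: [0.0, 0.635, 0.773, 0.0]
contact_force: [-0.1, 0.8, -0.9]
width: -0.0002
```

Run:
```python
from h import *
state(); c,W=snap("wrist","w5")
d=W[(abs(W[...,2]-.25)<.003)][:,:2]-H
for a in (.18,.19,.2,.21):
    n=d@np.array([-np.sin(a),np.cos(a)]);u=d@np.array([np.cos(a),np.sin(a)]);k=(n>-.008)&(n<.025)
    print(a,[np.percentile(n[k&(abs(u-c)<.012)],[3,97]).round(4).tolist() for c in(.12,.15,.2,.225,.25) if (k&(abs(u-c)<.012)).sum()>5])
a=.19; x,y=door(a,.2,-.0245); b=a+np.pi/2
plan([(x,y,.30,b,1),(x,y,.222,b,6)])
```

```text
t 17.9 tcp [ 0.6135 -0.1895  0.3001] yaw 1.767 F [-0.1  0.8 -0.9] w -0.0002 q6 -0.54
0.18 [[0.0025, 0.0191], [0.0028, 0.0197], [0.0043, 0.0208], [0.0047, 0.0213], [0.005, 0.0218]]
0.19 [[0.0013, 0.0179], [0.0013, 0.0182], [0.0022, 0.0188], [0.0023, 0.0191], [0.0025, 0.0193]]
0.2 [[0.0, 0.0167], [-0.0001, 0.0166], [0.0002, 0.0168], [0.0001, 0.0169], [0.0, 0.0168]]
0.21 [[-0.0012, 0.0155], [-0.0017, 0.0152], [-0.0018, 0.0148], [-0.0021, 0.0146], [-0.0024, 0.0144]]
[[-0.012, 0.005, 0.0, 0.03], [0.0, 0.0, 0.033, -0.0], [0.0, 0.0, 0.032, -0.0], [0.0, 0.0, 0.033, -0.0], [0.0, 0.0, 0.032, -0.0], [0.0, 0.0, 0.033, -0.0], [0.0, 0.0, 0.032, -0.0], [0, 0, 0, 0], [0, 0, 0, 0], [0, 0, 0, 0]]
```

Emit:
{"op": "send_rows", "data": {"commands": [[-0.006,0,0,0],[0,0,0.033,0],[0,0,0.033,0],[0,0,0.033,0],[0,0,0.033,0],[0,0,0.033,0],[0,0,0.02,0],[0,0,0.008,0],[0,0,0,0],[0,0,0,0]]}}

```text
t: 19.2
tcp_pos: [0.614, -0.192, 0.2234]
ee_rot: [0.0, 0.637, 0.771, 0.0]
contact_force: [-0.2, -0.4, -0.6]
width: -0.0001
```

Emit:
{"op": "send_rows", "data": {"commands": [[0.005,0,0,0],[0.005,0,0,0],[0,0,0,0],[0,0,0.01,0],[0,0,0.01,0],[0,0,0,0],[0,0,0,0],[0,0,0,0],[0,0,0,0],[0,0,0,0]]}}

```text
t: 20.45
tcp_pos: [0.6131, -0.188, 0.2149]
ee_rot: [0.0, 0.637, 0.771, -0.0]
contact_force: [-0.6, -0.9, -1.0]
width: 0.0
```

Emit:
{"op": "send_rows", "data": {"commands": [[0,0,0.004,0],[0,0,0.004,0],[0,0,0.004,0],[0,0,0,0],[0,0,0,0],[0,0,0,0],[0,0,0,0],[0,0,0,0],[0,0,0,0],[0,0,0,0]]}}

```text
t: 21.7
tcp_pos: [0.6131, -0.1881, 0.2106]
ee_rot: [0.0, 0.637, 0.771, 0.0]
contact_force: [-2.7, -0.2, 5.3]
width: 0.0
```

Run:
```python
from h import *
p,R=pose(); d=p[:2]-H; r=np.hypot(*d); a=np.arctan2(d[1],d[0]); psi=np.arctan2(R[1,0],R[0,0]); print(r,a,psi)
z=p[2]-.0014
wp=[(p[0],p[1],z,psi,2)]+[(*(H+r*np.array([np.cos(a+t),np.sin(a+t)])),z,psi+t,1) for t in np.cumsum([.02]*8+[.03]*5+[.08]*15)]
plan(wp)
```

```text
0.19857959977713402 0.0979015403677029 1.760692401757578
[[0.0, -0.0, 0.002, -0.0], [0.0, -0.0, 0.001, -0.0], [0.01, 0.001, 0.0, -0.04], [0.01, 0.001, 0.0, -0.04], [0.01, 0.0, 0.0, -0.04], [0.01, 0.001, 0.0, -0.04], [0.009, 0.001, 0.0, -0.04], [0.01, 0.001, 0.0, -0.04], [0.01, 0.001, 0.0, -0.04], [0.01, 0.001, 0.0, -0.04]]
[[0.015, 0.001, 0.0, -0.06], [0.015, 0.001, 0.0, -0.06], [0.015, 0.001, 0.0, -0.06], [0.015, 0.001, 0.0, -0.06], [0.014, 0.001, 0.0, -0.06], [0.04, 0.002, 0.0, -0.16], [0.04, 0.002, 0.0, -0.16], [0.039, 0.002, 0.0, -0.16], [0.04, 0.002, 0.0, -0.16], [0.04, 0.003, 0.0, -0.16]]
[[0.039, 0.002, 0.0, -0.16], [0.04, 0.002, 0.0, -0.16], [0.04, 0.002, 0.0, -0.16], [0.039, 0.002, 0.0, -0.16], [0.04, 0.002, 0.0, -0.16], [0.04, 0.002, 0.0, -0.16], [0.039, 0.002, 0.0, -0.16], [0.04, 0.002, 0.0, -0.16], [0.04, 0.002, 0.0, -0.16], [0.039, 0.002, 0.0, -0.16]]
```

Emit:
{"op": "send_rows", "data": {"commands": [[0,0,0.002,0],[0,0,0.002,0],[0.01,0.001,0,-0.04],[0.01,0.001,0,-0.04],[0.01,0,0,-0.04],[0.01,0.001,0,-0.04],[0.01,0.001,0,-0.04],[0,0,0,0],[0,0,0,0],[0,0,0,0]]}}

```text
t: 22.95
tcp_pos: [0.6101, -0.1683, 0.2093]
ee_rot: [0.0, 0.598, 0.802, 0.0]
contact_force: [-4.1, -0.0, 8.3]
width: 0.0001
```

Emit:
{"op": "send_rows", "data": {"commands": [[0.01,0.001,0,-0.04],[0.01,0.001,0,-0.04],[0.01,0.001,0,-0.04],[0.015,0.001,0,-0.06],[0.015,0.001,0,-0.06],[0.015,0.001,0,-0.06],[0.015,0.001,0,-0.06],[0,0,0,0],[0,0,0,0],[0,0,0,0]]}}

```text
t: 24.2
tcp_pos: [0.5998, -0.1338, 0.2093]
ee_rot: [0.0, 0.523, 0.852, -0.0]
contact_force: [-3.9, 0.3, 8.2]
width: 0.0001
```

Run:
```python
from h import *
state(); c,W=snap("wrist","w6")
d=W[(abs(W[...,2]-.25)<.003)][:,:2]-H
d=d[(d[:,1]>.02)]
L=cv2.fitLine((d*1e3).astype(np.float32),cv2.DIST_HUBER,0,.01,.01).ravel(); print(len(d),L,np.arctan2(L[1],L[0]))
```

```text
t 24.2 tcp [ 0.5998 -0.1338  0.2093] yaw 2.041 F [-3.9  0.3  8.2] w 0.0001 q6 -0.73
26644 [  0.89137065   0.45327514 152.56012     87.99126   ] 0.4704362
```

View pics/w6.png

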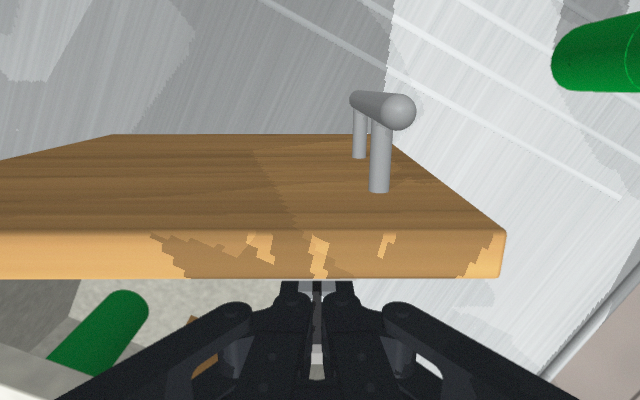

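The view shows the door's top edge square to the tool at (250,255) and the fingers behind it. The fit puts the door at about 0.48 rad, past the catch, so I'll raise a little and swing it wide.

Emit:
{"op": "send_rows", "data": {"commands": [[0.01,0,-0.015,-0.04],[0.04,0.002,0,-0.16],[0.04,0.002,0,-0.16],[0.04,0.002,0,-0.16],[0.04,0.002,0,-0.16],[0.04,0.002,0,-0.16],[0.04,0.002,0,-0.16],[0.04,0.002,0,-0.16],[0.04,0.002,0,-0.16],[0,0,0,0]]}}

```text
t: 25.5
tcp_pos: [0.5146, -0.0349, 0.2148]
ee_rot: [0.0, 0.218, 0.976, 0.0]
contact_force: [-0.1, -0.0, -0.0]
width: -0.0003
```

Run:
```python
from h import *
state()
p,R=pose(); d=p[:2]-H; r=np.hypot(*d); a=np.arctan2(d[1],d[0]); psi=np.arctan2(R[1,0],R[0,0]); print(r,a,psi)
# estimated door angle follows yaw offset 2.041-.470; target 1.63
rem=1.63-(psi-1.571); print("rem",rem)
n=8
wp=[(*(H+.199*np.array([np.cos(a+t),np.sin(a+t)])),p[2],psi+t,1) for t in np.linspace(rem/n,rem,n)]
plan(wp)
```

```text
t 25.5 tcp [ 0.5146 -0.0349  0.2148] yaw 2.701 F [-0.1 -0.  -0. ] w -0.0003 q6 -1.25
0.19904080422735074 1.049809391746798 2.701455576768263
rem 0.49954442323173676
[[0.031, 0.001, -0.0, -0.125], [0.031, 0.002, -0.0, -0.125], [0.031, 0.002, -0.0, -0.125], [0.031, 0.001, -0.0, -0.125], [0.031, 0.002, -0.0, -0.124], [0.031, 0.001, -0.0, -0.125], [0.031, 0.002, -0.0, -0.125], [0.031, 0.001, -0.0, -0.125], [0, 0, 0, 0], [0, 0, 0, 0]]
```

Emit:
{"op": "send_rows", "data": {"commands": [[0.031,0.001,0,-0.125],[0.031,0.002,0,-0.125],[0.031,0.002,0,-0.125],[0.031,0.001,0,-0.125],[0.031,0.002,0,-0.125],[0.031,0.001,0,-0.125],[0.031,0.002,0,-0.125],[0.031,0.001,0,-0.125],[0,0,0,0],[0,0,0,0]]}}

```text
t: 26.75
tcp_pos: [0.4207, -0.0092, 0.2145]
ee_rot: [0.0, -0.028, 1.0, -0.0]
contact_force: [-0.4, 0.5, -0.9]
width: -0.0
```

Emit:
{"op": "send_rows", "data": {"commands": [[-0.03,0,0,0],[-0.03,0,-0.08,0],[0,0,-0.12,0],[0,0,-0.08,0],[0,0,0,0],[0,0,0,0],[0,0,0,0],[0,0,0,0],[0,0,0,0],[0,0,0,0]]}}

```text
t: 28.0
tcp_pos: [0.4441, -0.0076, 0.3264]
ee_rot: [-0.0, -0.03, 1.0, 0.0]
contact_force: [0.7, 0.3, -0.0]
width: 0.0
```

Run:
```python
from h import *
state(); c,W=snap("wrist","w7")
d=W[(abs(W[...,2]-.25)<.004)][:,:2]-H; d=d[(d[:,1]>.06)&(d[:,1]<.30)&(abs(d[:,0])<.09)]
L=cv2.fitLine((d*1e3).astype(np.float32),cv2.DIST_HUBER,0,.01,.01).ravel(); print(len(d),L,np.arctan2(L[1],L[0])%np.pi)
a=np.arctan2(L[1],L[0])%np.pi
n=d@np.array([-np.sin(a),np.cos(a)]);u=d@np.array([np.cos(a),np.sin(a)]);print(np.percentile(n,[2,98]),np.percentile(u,[1,99]))
print("rack mid",door(a,.081,-.044))
x,y=.649,.159
plan([(.53,.04,.335,2.9,3),(x,y,.30,np.pi/2+.9,5)])
```

```text
t 28.0 tcp [ 0.4441 -0.0076  0.3264] yaw -3.082 F [ 0.7  0.3 -0. ] w 0.0 q6 -1.7
9271 [ 6.7415640e-02 -9.9772495e-01 -2.0840681e+01  1.5766931e+02] 1.6382632
[0.00128795 0.0184961 ] [0.0626444  0.25495658]
rack mid [ 0.45393922 -0.12371799]
[[-0.074, 0.035, -0.007, 0.201], [-0.07, 0.043, -0.007, 0.2], [-0.065, 0.049, -0.007, 0.201], [-0.043, 0.072, 0.017, 0.172], [-0.037, 0.076, 0.018, 0.171], [-0.031, 0.078, 0.017, 0.172], [-0.024, 0.081, 0.018, 0.171], [-0.017, 0.082, 0.017, 0.172], [0, 0, 0, 0], [0, 0, 0, 0]]
```

View pics/w7.png

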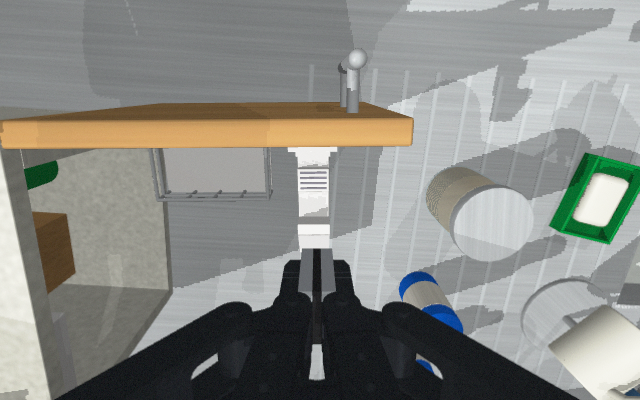

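The wrist view shows the door wide open (fit ≈1.65 rad), with the empty rack at (213,173) and the spring arm at (313,195). The bottle is next.

Run:
```python
from h import *
W=np.load("pics/w7.npy").reshape(-1,3); d=W[:,:2]-H; a=1.638
n=d@np.array([-np.sin(a),np.cos(a)]);u=d@np.array([np.cos(a),np.sin(a)])
k=(W[:,2]>.085)&(W[:,2]<.1)&(n<0)&(n>-.1)&(u>0)&(u<.17); print("rail",k.sum(),np.percentile(u[k],[1,50,99]),np.percentile(n[k],[1,50,99]))
k=(abs(W[:,2]-.06)<.006)&(n<-.005)&(n>-.1)&(u>0)&(u<.17); print("floor",k.sum(),np.percentile(u[k],[1,99]),np.percentile(n[k],[1,99]))
plan([(.649,.159,.30,-3.08,8)])
```

```text
rail 798 [0.01628081 0.0747817  0.14333602] [-0.08496228 -0.08109897 -0.02543387]
floor 4404 [0.01780389 0.14163421] [-0.08350886 -0.03079909]
[[-0.067, 0.048, 0.008, -0.001], [-0.067, 0.048, 0.008, -0.001], [-0.067, 0.048, 0.008, -0.0], [-0.067, 0.048, 0.008, -0.001], [-0.067, 0.048, 0.009, -0.0], [-0.067, 0.048, 0.008, -0.001], [-0.067, 0.048, 0.009, -0.0], [-0.067, 0.049, 0.008, -0.001], [0, 0, 0, 0], [0, 0, 0, 0]]
```

Emit:
{"op": "send_rows", "data": {"commands": [[-0.067,0.048,0.008,0],[-0.067,0.048,0.008,0],[-0.067,0.048,0.008,0],[-0.067,0.048,0.008,0],[-0.067,0.048,0.008,0],[-0.067,0.048,0.008,0],[-0.067,0.048,0.008,0],[-0.067,0.048,0.008,0],[0,0,0,0],[0,0,0,0]], "hand": 1}}

```text
t: 29.3
tcp_pos: [0.6489, 0.1582, 0.3008]
ee_rot: [-0.0, -0.03, 1.0, -0.0]
contact_force: [-1.0, -0.6, -0.3]
width: 0.0853
```

Run:
```python
from h import *
state(); c,W=snap("wrist","w8")
q=W[(abs(W[...,2]-.165)<.004)&(abs(W[...,0]-.649)<.04)&(abs(W[...,1]-.159)<.04)]
(cx,cy),r=cv2.minEnclosingCircle((q[:,:2]*1e3).astype(np.float32)); print("cap",len(q),cx,cy,r,np.median(q,0))
plan([(cx/1e3,cy/1e3,.129,-3.08,8)])
```

```text
t 29.3 tcp [0.6489 0.1582 0.3008] yaw -3.082 F [-1.  -0.6 -0.3] w 0.0853 q6 -1.43
cap 1400 647.689453125 157.70938110351562 17.88776397705078 [0.64711729 0.15770007 0.16493129]
[[0.0, -0.0, 0.054, -0.001], [0.0, -0.0, 0.054, -0.001], [0.0, -0.0, 0.054, -0.001], [0.001, -0.0, 0.054, -0.0], [0.0, -0.0, 0.054, -0.001], [0.001, -0.0, 0.053, -0.0], [0.0, -0.0, 0.054, -0.001], [0.001, -0.001, 0.053, -0.0], [0, 0, 0, 0], [0, 0, 0, 0]]
```

Emit:
{"op": "send_rows", "data": {"commands": [[0.001,0,0.054,0],[0.001,0,0.054,0],[0.001,0,0.054,0],[0,0,0.054,0],[0,0,0.054,0],[0,0,0.054,0],[0,0,0.054,0],[0,0,0.051,0],[0,0,0,0],[0,0,0,0]]}}

```text
t: 30.6
tcp_pos: [0.6482, 0.1584, 0.1301]
ee_rot: [0.0, -0.03, 1.0, 0.0]
contact_force: [-0.2, -0.0, 0.2]
width: 0.0852
```

Emit:
{"op": "send_rows", "data": {"commands": [[0,0,0,0],[0,0,0,0],[0,0,0,0],[0,0,0,0],[0,0,0,0],[0,0,0,0],[0,0,0,0],[0,0,0,0],[0,0,0,0],[0,0,0,0]], "hand": 0}}

```text
t: 31.85
tcp_pos: [0.6482, 0.1583, 0.13]
ee_rot: [0.0, -0.03, 1.0, 0.0]
contact_force: [0.3, -1.0, 5.4]
width: 0.0347
```

Run:
```python
from h import *
state(); a=1.638; p,R=pose()
x,y=door(a,.081,-.0435)
# foot offset: 0 now at z 0; carry with foot above rails (.095) and spring arm
e=plan([(p[0],p[1],p[2]+.17,-3.08,5),(x+.06,y+.10,p[2]+.15,-3.07,8),(x,y,p[2]+.135,-3.07,7)]); print(x,y,e[0])
```

```text
t 31.85 tcp [0.6482 0.1583 0.13  ] yaw -3.082 F [ 0.3 -1.   5.4] w 0.0347 q6 -1.43
[[-0.0, 0.0, -0.085, -0.001], [-0.0, 0.0, -0.085, -0.001], [-0.0, 0.0, -0.085, -0.001], [-0.0, 0.0, -0.085, -0.001], [-0.0, 0.0, -0.085, -0.001], [0.045, -0.054, 0.006, -0.002], [0.046, -0.054, 0.006, -0.003], [0.046, -0.054, 0.006, -0.002], [0.046, -0.054, 0.006, -0.003], [0.046, -0.054, 0.006, -0.002]]
[[0.045, -0.054, 0.007, -0.003], [0.046, -0.054, 0.006, -0.002], [0.046, -0.054, 0.007, -0.003], [0.024, -0.034, 0.005, 0.0], [0.024, -0.034, 0.005, 0.0], [0.024, -0.034, 0.005, 0.0], [0.024, -0.034, 0.005, 0.0], [0.024, -0.034, 0.006, 0.0], [0.024, -0.034, 0.005, 0.0], [0.023, -0.035, 0.006, 0.0]]
0.4534624056937782 -0.12376168288088783 [ 0.4535634  -0.12390959  0.26495797]
```

The direct path would sweep the bottle through the spring arm, so I'll come in from the +x side instead.

Run:
```python
from h import *
p,R=pose(); x,y=door(1.638,.081,-.0435)
e=plan([(p[0],p[1],p[2]+.16,-3.08,5),(.60,y,p[2]+.15,-3.075,8),(x,y,p[2]+.13,-3.07,7)]); print(x,y,e[0])
```

```text
[[-0.0, 0.0, -0.08, -0.001], [-0.0, 0.0, -0.08, -0.001], [-0.0, 0.0, -0.08, -0.001], [-0.0, 0.0, -0.08, -0.001], [-0.0, 0.0, -0.08, -0.001], [0.02, -0.087, 0.003, -0.001], [0.021, -0.087, 0.003, -0.001], [0.02, -0.087, 0.003, -0.001], [0.021, -0.087, 0.003, -0.001], [0.021, -0.087, 0.003, -0.001]]
[[0.02, -0.087, 0.003, -0.002], [0.021, -0.087, 0.003, -0.001], [0.021, -0.087, 0.004, -0.002], [0.052, 0.003, 0.007, -0.001], [0.052, 0.004, 0.007, -0.001], [0.052, 0.004, 0.007, -0.002], [0.052, 0.003, 0.007, -0.001], [0.052, 0.004, 0.007, -0.002], [0.053, 0.003, 0.007, -0.001], [0.052, 0.004, 0.007, -0.002]]
0.4534624056937782 -0.12376168288088783 [ 0.45351959 -0.12376386  0.26015794]
```

Emit:
{"op": "send_rows", "data": {"commands": [[0,0,-0.04,0],[0,0,-0.08,0],[0,0,-0.1,0],[0,0,-0.1,0],[0,0,-0.08,0],[0.02,-0.06,0,0],[0.02,-0.087,0,0],[0.02,-0.087,0,0],[0.02,-0.087,0,0],[0.02,-0.087,0,0]]}}

```text
t: 33.1
tcp_pos: [0.6165, -0.0088, 0.2882]
ee_rot: [-0.001, -0.029, 1.0, -0.0]
contact_force: [0.3, 0.1, -4.8]
width: 0.0347
```

Run:
```python
from h import *
state(); x,y=door(1.638,.081,-.0435)
e=plan([(.60,y,.28,-3.075,4),(x,y,.26,-3.07,6)],); print(e[0])
```

```text
t 33.1 tcp [ 0.6165 -0.0088  0.2882] yaw -3.083 F [ 0.3  0.1 -4.8] w 0.0347 q6 -1.69
[[0.015, -0.071, 0.005, -0.004], [0.015, -0.071, 0.005, -0.004], [0.014, -0.071, 0.005, -0.004], [0.015, -0.071, 0.006, -0.004], [0.061, 0.004, 0.008, -0.002], [0.061, 0.004, 0.008, -0.002], [0.061, 0.004, 0.009, -0.001], [0.061, 0.004, 0.008, -0.002], [0.061, 0.005, 0.009, -0.001], [0.06, 0.004, 0.008, -0.002]]
[ 0.45361677 -0.12378077  0.26008128]
```

Emit:
{"op": "send_rows", "data": {"commands": [[0.015,-0.071,0.005,-0.004],[0.015,-0.071,0.005,-0.004],[0.015,-0.071,0.005,-0.004],[0.014,-0.071,0.006,-0.004],[0.065,0.004,0.008,-0.002],[0.065,0.004,0.008,-0.002],[0.065,0.004,0.008,-0.002],[0.065,0.004,0.008,-0.002],[0.06,0.004,0.008,0],[0.04,0.004,0.008,0]]}}

```text
t: 34.35
tcp_pos: [0.4553, -0.1225, 0.2608]
ee_rot: [-0.0, -0.035, 0.999, 0.0]
contact_force: [-0.5, 0.6, -4.9]
width: 0.035
```

Emit:
{"op": "send_rows", "data": {"commands": [[0,0,0,0],[0,0,0,0],[0,0,0,0],[0,0,0,0],[0,0,0,0],[0,0,0,0],[0,0,0,0],[0,0,0,0],[0,0,0,0],[0,0,0,0]]}}

```text
t: 35.6
tcp_pos: [0.4568, -0.1222, 0.2617]
ee_rot: [0.0, -0.036, 0.999, 0.0]
contact_force: [-0.8, 0.3, -3.8]
width: 0.0347
```

```bash
python3 - <<'E'
from h import *
state(); x,y=door(1.638,.081,-.0435)
c,W=snap("wrist","w9"); snap("top","t9")
e=plan([(x,y,.26,-3.07,2),(x,y,.20,-3.07,6)],); print(e[0])
E
python3 -c "
import cv2,numpy as np
a=cv2.imread('pics/t9.png')[100:300,240:560];b=cv2.imread('pics/w9.png')
cv2.imwrite('pics/both9.png',np.hstack([cv2.resize(b,(480,300)),cv2.resize(a,(320,200),)[:, :].repeat(1,0) if 0 else cv2.copyMakeBorder(a,0,100,0,0,cv2.BORDER_CONSTANT)]))"
```

```text
t 35.6 tcp [ 0.4568 -0.1222  0.2617] yaw -3.07 F [-0.8  0.3 -3.8] w 0.0347 q6 -1.96
[[0.004, -0.002, 0.002, -0.0], [0.005, -0.001, 0.002, -0.001], [-0.0, -0.0, 0.025, 0.0], [-0.0, -0.0, 0.025, 0.0], [-0.0, -0.0, 0.025, 0.0], [-0.0, -0.0, 0.025, 0.0], [-0.0, -0.0, 0.025, 0.0], [-0.0, -0.0, 0.025, 0.0], [0, 0, 0, 0], [0, 0, 0, 0]]
[ 0.45331921 -0.12365258  0.20011093]
```

View pics/both9.png

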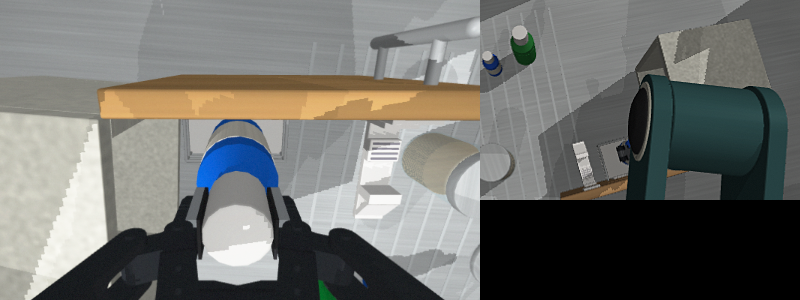

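The wrist half shows the bottle upright, with its base at (235,130) centred over the rack (182–288). I'll lower it.

Emit:
{"op": "send_rows", "data": {"commands": [[0.004,-0.002,0.002,0],[0.005,-0.001,0.002,0],[0,0,0.025,0],[0,0,0.025,0],[0,0,0.025,0],[0,0,0.025,0],[0,0,0.025,0],[0,0,0.02,0],[0,0,0,0],[0,0,0,0]]}}

```text
t: 36.95
tcp_pos: [0.4534, -0.1237, 0.2025]
ee_rot: [0.0, -0.036, 0.999, -0.0]
contact_force: [-0.1, 0.2, -4.4]
width: 0.0343
```

Emit:
{"op": "send_rows", "data": {"commands": [[0,0,0.006,0],[0,0,0.006,0],[0,0,0.004,0],[0,0,0.003,0],[0,0,0.002,0],[0,0,0.002,0],[0,0,0,0],[0,0,0,0],[0,0,0,0],[0,0,0,0]]}}

```text
t: 38.2
tcp_pos: [0.4533, -0.1237, 0.1929]
ee_rot: [0.0, -0.036, 0.999, -0.0]
contact_force: [0.1, -0.1, -4.2]
width: 0.0343
```

Emit:
{"op": "send_rows", "data": {"commands": [[0,0,0.002,0],[0,0,0.002,0],[0,0,0.002,0],[0,0,0.001,0],[0,0,0.001,0],[0,0,0,0],[0,0,0,0],[0,0,0,0],[0,0,0,0],[0,0,0,0]]}}

```text
t: 39.45
tcp_pos: [0.4534, -0.1237, 0.1899]
ee_rot: [0.0, -0.036, 0.999, -0.0]
contact_force: [-1.0, 0.2, 1.8]
width: 0.0347
```

Emit:
{"op": "send_rows", "data": {"commands": [[0,0,0,0],[0,0,0,0],[0,0,0,0],[0,0,0,0],[0,0,0,0],[0,0,-0.02,0],[0,0,-0.06,0],[0,0,-0.1,0],[0,0,-0.1,0],[0,0,-0.05,0]], "hand": 0.7}}

```text
t: 40.7
tcp_pos: [0.4535, -0.1238, 0.3242]
ee_rot: [0.001, -0.036, 0.999, -0.0]
contact_force: [-1.1, 0.7, -0.9]
width: 0.0598
```

Emit:
{"op": "send_rows", "data": {"commands": [[-0.06,0,-0.03,0],[-0.1,0,0,0],[-0.1,0,0,0],[-0.1,0,0,0],[-0.06,0,0,0],[0,0,0,0],[0,0,0,0],[0,0,0,0],[0,0,0,0],[0,0,0,0]]}}

```text
t: 41.95
tcp_pos: [0.6207, -0.1118, 0.334]
ee_rot: [0.0, -0.036, 0.999, -0.0]
contact_force: [0.2, 0.3, 0.3]
width: 0.0597
```

```bash
python3 - <<'E'
from h import *
state(); snap("scene","s10"); c,W=snap("top","t10")
q=W[(abs(W[...,2]-.225)<.006)&(abs(W[...,0]-.453)<.03)&(abs(W[...,1]+.124)<.03)]
if len(q): print("cap",len(q),(q.min(0)+q.max(0))/2,np.ptp(q,0))
E
python3 -c "
import cv2,numpy as np
a=cv2.imread('pics/s10.png');b=cv2.imread('pics/t10.png')
cv2.imwrite('pics/both10.png',np.hstack([a[30:400,200:600],b[30:400,140:540]]))"
```

```text
t 41.95 tcp [ 0.6207 -0.1118  0.334 ] yaw -3.071 F [0.2 0.3 0.3] w 0.0597 q6 -1.86
```

View pics/both10.png

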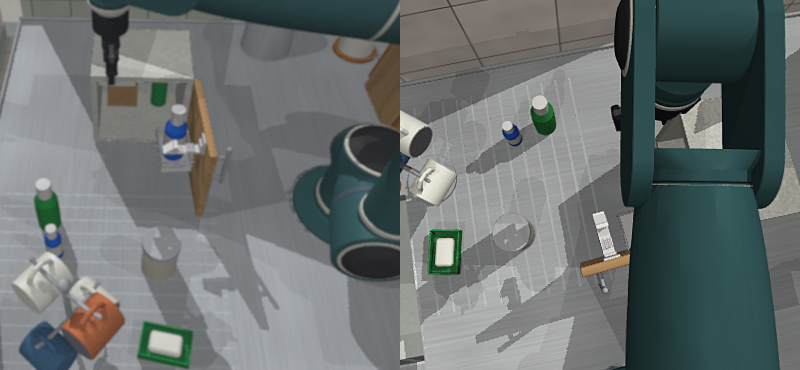

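The scene half shows the bottle upright in the rack at (176,130) with the door wide open. The jar, soap dish, cup tree and the other bottles are in their places. One numeric check, then I'll hand in.

Run:
```python
from h import *
W=np.load("pics/s10.npy")
q=W[(W[...,2]>.215)&(W[...,2]<.232)&(abs(W[...,0]-.453)<.03)&(abs(W[...,1]+.124)<.03)]
print(len(q),np.median(q,0) if len(q) else "",q[:,2].max() if len(q) else "")
q=W[(abs(W[...,2]-.117)<.006)&(abs(W[...,0]-.5)<.07)&(abs(W[...,1]-.188)<.07)];print("jar",(q.min(0)+q.max(0))/2)
state(); print(arm.close_job())
```

```text
151 [ 0.45626737 -0.11861538  0.22344311] 0.2282990450557144
jar [0.5000398  0.18960148 0.11583199]
t 42.05 tcp [ 0.6207 -0.1117  0.3338] yaw -3.07 F [-1.1 -0.   0.1] w 0.06 q6 -1.86
the job is handed in; nothing more can be done
None
```

The larger blue bleach bottle is standing upright in the door rack and the door is left wide open. I handed the job in at 42 s of the 67 s allowed, with the robot touching nothing.

I opened the door by its handle to the catch and let go. Then I pressed the catch pad down about 4 mm with the closed fingers and swung the door past it. I lifted the bottle by its cap and set it down with about 6 N on the rack floor.

**Last checks**
- **Door:** it measured about 1.65 rad before I fetched the bottle. I did not measure it again afterwards, but the last pictures show it still wide open.
- **Bottle:** the cap top is about 0.225 m up and over the middle of the rack. That matches a bottle standing on the 60 mm floor.
- **Jar:** it moved less than 2 mm by measurement.
- **Soap dish, cup tree and other bottles:** they look unmoved in the pictures, but I did not measure them.

**What went wrong:** on my first reach for the catch, a fingertip landed on the catch's base block. The wrist force reached about 94 N before I backed off, under the 120 N limit, and the door was pushed slightly shut. From the depth data, that contact was with the fingertips. If the gripper's body took part of it, it could have passed the 40 N limit. I rotated the fingers 90° and the second try worked with about 8 N.

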